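Unhook a test tile and stand it in the kiln stand

ROBOT

A 6-joint arm with a two-finger parallel gripper is mounted at the origin on the work surface. World frame = base frame: x ahead of the robot, y to its left, z up, the work surface at z = 0. Lengths are in m, angles in rad, forces in N, time in s.
With the tool pointing down it reaches from about 0.4 to 0.825 m from the base axis. Payload 7 kg.
Tool frame: the origin (TCP) lies midway between the tips of the shut fingers; the grasp point (between the pads) lies 19 mm behind it; z points along the fingers, y is the line along which they close (so a half turn about z gives the same grasp; the last joint's range is limited). The gripper opens to 88 mm and grips with 3 to 60 N. Pads are 19 mm wide; open, the fingers measure 130 mm over their backs; the gripper's body (78 mm by 193 mm) begins 47 mm behind the grasp point.
Start: joints at [1.431, 0.359, 0.012, 0, -1.224, -0.288], TCP at [0.28, 0.614, 0.227] pointing down, gripper open.
Joint ranges: [-3.07, 3.07], [-1.43, 2.12], [-1.02, 1.25], [-3.03, 1.67], [-3.05, -0], [-3.03, 3.03]. Speed limits (rad/s): [2.39, 2.39, 3.01, 3.14, 3.14, 3.14].

INTERFACE

Orientations are given as [roll, pitch, yaw] about the fixed x, y, z axes, in that order (R = Rz(yaw) Ry(pitch) Rx(roll)).
In Python, from station import arm gives the robot as it stands. The module is installed in compiled form; this text tells all that it offers.
- The arm moves only by the tool carry_out, never from a script. Its argument "commands" is a list of rows, each a list of 4 numbers: the shift along the world's x, y, z in units of 50 mm (1.0 is 50 mm), then the turn about the world's z in units of 6 degrees (1.0 is 6 degrees). A call has exactly 10 rows; each row is the pose to reach, as a shift and turn from the pose commanded when the call began; what a row does not reach only later rows make up. A row lasts 1/8 s, in which the tool goes at most 62.5 mm and 10.7 degrees, less where a joint would pass 70% of its speed; a pose out of reach is approached as far as the arm can. A call with a gripper value outside its range is refused whole. "claw" is the closure, from 0 (fully open) to 1 (shut), set as the call begins (left out, the last holds). The fingers move at their own pace and stop on an object; "force" is the grip in N (left out, the last holds). Time passes only in rows, so rows that repeat a pose let the fingers close, or fill a call up. It gives the time, the measured TCP pose, the force, the opening and the grip force at its end, in the units of the state.
- arm.get_state(): the state, without advancing time (a new reading comes with each control period).
- arm.grab_frame(name): name is "side" or "top" or "wrist"; returns a dict with "pixels" (480x640x3 uint8, red, green, blue), "fx", "fy", "cx", "cy" (pixels), "eye" and "orientation" of the camera in the world. Camera axes: x right, y down, z forward; pixel columns grow to the right and rows downward; lengths in m; the calibration is good to about 2 mm. A picture is of the moment at which its call begins. There is no depth.
- arm.job_done(): hands the job in; it is judged then, once.
Trained networks look in a picture, given as the dict that the camera call returned (one of the last four; its "shot" number tells which), for a name from the list of things; names that differ only in an ending like _2 or _b are one class to them, and where a whole thing is asked for, a point or a joint stands for the part that bears it (a point fixed in the world has none). Each returns a list of dicts, best first, with "conf" (0 to 1); they miss things now and then, are a little off and sometimes report something else, mostly with a low value. They report only what shows in the picture. A call takes as long as a camera call. They do not tell look-alikes from the thing itself.
- arm.regions_of(picture, query): "pixels" (480x640 bool, what is visible of it) and "uv" ([column, row] in pixels, amid what is visible of it).
- arm.mark_of(picture, query): "uv" ([column, row] in pixels: a listed point, or the origin of a listed thing).
The state is a dict: "t": time; "q": joint angles; "qd": joint speeds; "joint_efforts": joint torques, N m; "eef_pos": TCP position; "ee_rot": TCP orientation; "force": force on the tool from outside, world axes, zero at the start; "moment": the same for the moment, N m; "width": finger opening in m; "gripper_force": force on a finger pad.
Only numpy, scipy, OpenCV 4.12 (cv2) and the standard library are available. Lean on these libraries where they do the work, as an engineer would, in place of code of your own. Each camera call takes 0.05 s, during which the arm holds its last target. There are 200 camera calls.

TASK

The longest of the three test tiles hanging on the peg rack is going to the kiln: take it off its peg, lifting its window clear of the peg's upturned tip as you slide it off, and stand it upright, window end up and fully down, in the empty groove of the wooden kiln stand. The tiles are unfired and brittle, so never press or catch the tile hard against the peg or the stand, and leave everything else where it is.

Things in the scene. Friction and masses are not known exactly. Their poses are not given: they have to be found in the camera images.
- rack: Fixed plywood peg rack: a rail 310 mm wide on two posts, its top 160 mm up. Origin under the middle of the rail's front face, at table level; -x points out of the face along the pegs, y along the rail, z up. Three steel wire pegs, 6 mm thick, come out at y = -90, 0, +90 mm, axes 155 mm up; each ends 161 mm from the face. Harmful force between tile and rack: over 20 N.
- tile_mid (a point): Centre (half-way up) of the tile to move: the longest, pale unfired clay, 8 mm thick (x), 50 wide (y), 114 high (z, up as it hangs), 0.07 to 0.14 kg. It hangs on one of the three pegs about 60 mm from the rail, faces square to the peg. Window edges lie 27 mm and 2 mm above this centre; the solid band above the window, 30 mm high, can be pinched through its thickness.
- tile_foot (a point): Middle of the lower end of that tile, 57 mm below its centre.
- tile: That tile; origin mid upper edge of its window, 30 mm below its top; z along its length, x through its thickness. Window 26 wide, 25 mm high. It can rise 19 mm on the level wire before the window's lower edge meets the wire's underside; passing the tip, which stands 14 mm over the wire, only about 5 mm (2 to 8 with the bend) are free.
- stand: Fixed wooden kiln stand, 120 x 90 x 40 mm high, origin at the centre of its underside. Two grooves along its y, each 12.5 mm wide (x), 60 mm long (y) and 30 mm deep, with slightly chamfered mouths, centred at x = -30 mm (empty) and x = +30 mm (holds the small tile).
- slot (a point): Centre of the floor of the empty groove, 10 mm above the table and 30 mm below the groove's mouth; axes as the stand's: x across the groove, y along it. Harmful force between tile and stand: over 30 N.
- shorttile_mid (a point): Centre of a bystander tile on another peg, 50 mm wide, 80 mm high, 8 mm thick, same window and top band.
- broadtile_mid (a point): Centre of a bystander tile on another peg, 68 mm wide, 89 mm high, 8 mm thick, same window and top band.
- slottile_mid (a point): Centre of the small tile without window, 8 x 50 x 62 mm, standing in the stand's other groove; bystander. Its top is 72 mm above the table.
- cup1: White cup, 80 mm across, 95 mm high; origin under its base; bystander.
- cup2: White cup like the other; bystander.
- bowl: White bowl, 130 mm across, 55 mm high; origin under its base; bystander.
- mug: Mug, 84 mm across, 100 mm high; origin under its base; bystander.
- brush: Brush lying on the table; bystander.
- bend (a point): Axis of the middle peg, 72 mm out from the face (axes as the rack's). All pegs are straight and level up to this distance. From here a straight 78 mm outer part is bent up or down by an unknown angle up to 0.2 rad (16 mm at its end; each peg differs; not measured, must be felt or seen), then an upturned tip runs 8 mm outward and 14 mm up. The wire is practically rigid.
Mind the look-alikes: they are no part of the job. What is shaped like the stand but black, green or red is not meant.

How it is judged:
By the outcome, as a careful person would: the job done as asked, in the order asked, and still so for the second after the job is handed in, with the robot touching nothing.
It also fails if it takes over 72 s, if anything falls off the work surface, if the arm or the gripper's body presses on something with over 40 N, if the wrist force passes 120 N, or if a joint passes its speed limit or range.

## Working session

There is one attempt and no reset: what is moved stays moved. The work goes in short steps, Python scripts to look and compute and a tool call to move; the robot and the scene stay as the last step left them, time stands still between calls to the robot, and variables do not carry over. Pictures are saved under pics/ and viewed, at most 13 in all, crops included, and the job is handed in when it is done.

Besides the shell and the picture viewer there is one more tool, called after "Call:" by a JSON object that holds its "fn" and its "kwargs". carry_out: Moves the arm, as the interface text tells. Its arguments: {"type":"object","properties":{"commands":{"type":"array","items":{"type":"array","items":{"type":"number"}}},"claw":{"type":"number"},"force":{"type":"number"}},"required":["commands"]}

```bash
mkdir -p pics; cat > h.py <<'E'
from station import arm
import numpy as np, cv2
def R(o):
    from scipy.spatial.transform import Rotation as Ro
    o=np.array(o,float)
    if o.shape==(3,3): return o
    return Ro.from_euler('xyz',o).as_matrix() if o.size==3 else Ro.from_quat(o).as_matrix()
def ray(p,uv):
    d=R(p['orientation'])@np.array([(uv[0]-p['cx'])/p['fx'],(uv[1]-p['cy'])/p['fy'],1])
    return np.array(p['eye'],float),d/np.linalg.norm(d)
def tri(a,ua,b,ub):
    e1,d1=ray(a,ua);e2,d2=ray(b,ub)
    s=np.linalg.lstsq(np.c_[d1,-d2],e2-e1,rcond=None)[0]
    p,q=e1+s[0]*d1,e2+s[1]*d2
    return (p+q)/2,np.linalg.norm(p-q)
def atz(p,uv,z):
    e,d=ray(p,uv); return e+d*(z-e[2])/d[2]
def proj(p,X):
    c=R(p['orientation']).T@(np.array(X)-p['eye']); return np.array([p['cx']+p['fx']*c[0]/c[2],p['cy']+p['fy']*c[1]/c[2]])
def save(p,n,crop=None,k=1):
    im=p['pixels'][:,:,::-1]
    if crop: im=im[crop[1]:crop[3],crop[0]:crop[2]]
    cv2.imwrite('pics/'+n,cv2.resize(im,None,fx=k,fy=k,interpolation=cv2.INTER_CUBIC))
E
python3 - <<'E'
from h import *
np.set_printoptions(precision=4,suppress=True)
s=arm.grab_frame('side');t=arm.grab_frame('top')
for p in (s,t): print(p['eye'],p['orientation'],p['fx'])
cv2.imwrite('pics/a.png',np.vstack([cv2.resize(x['pixels'],(400,300),interpolation=cv2.INTER_AREA)[:,:,::-1] for x in (s,t)])) 
save(s,'s.png');save(t,'t.png')
for n in ['rack','tile_mid','tile_foot','tile','stand','slot','shorttile_mid','broadtile_mid','slottile_mid','bend']:
    print(n,*[[(np.round(m['uv'],1).tolist(),round(m['conf'],2)) for m in arm.mark_of(p,n)[:4]] for p in (s,t)])
E
```

```text
[ 0.0015 -0.9624  0.7321] [-2.0654  0.019  -0.4916] 524.5880255228765
[0.3033 0.0686 1.1009] [-2.9212 -0.0061 -1.5937] 450.2882891138902
rack [([357.8, 352.9], 0.74)] [([231.2, 197.1], 0.19)]
tile_mid [([307.5, 207.1], 0.6)] [([231.2, 199.0], 0.93)]
tile_foot [] [([437.9, 258.9], 0.69), ([237.4, 205.5], 0.68)]
tile [([308.5, 198.3], 0.58)] [([231.6, 195.9], 0.95)]
stand [([241.0, 295.4], 0.85), ([284.3, 399.8], 0.84), ([382.7, 418.0], 0.74), ([370.5, 353.2], 0.65)] [([453.6, 340.1], 0.9), ([505.3, 278.9], 0.84), ([297.8, 320.2], 0.84), ([436.1, 249.8], 0.61)]
slot [([358.6, 352.5], 0.94), ([368.2, 413.0], 0.73), ([226.2, 290.5], 0.71), ([266.7, 394.3], 0.68)] [([293.9, 326.6], 0.89), ([451.9, 346.5], 0.81), ([504.7, 291.1], 0.8), ([437.2, 256.0], 0.58)]
shorttile_mid [([321.2, 212.3], 0.83)] [([269.2, 196.5], 0.59)]
broadtile_mid [([335.2, 226.6], 0.7), ([383.8, 332.9], 0.47)] [([310.4, 196.3], 0.83), ([201.5, 287.4], 0.72)]
slottile_mid [([385.3, 335.3], 0.6), ([320.6, 212.7], 0.29)] [([444.4, 235.8], 0.6)]
bend [([315.6, 217.5], 0.75)] [([272.1, 200.7], 0.73)]
```

View pics/s.png

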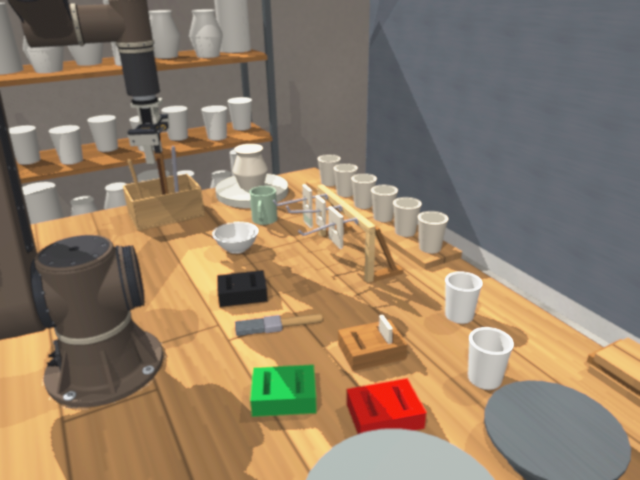

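View pics/t.png

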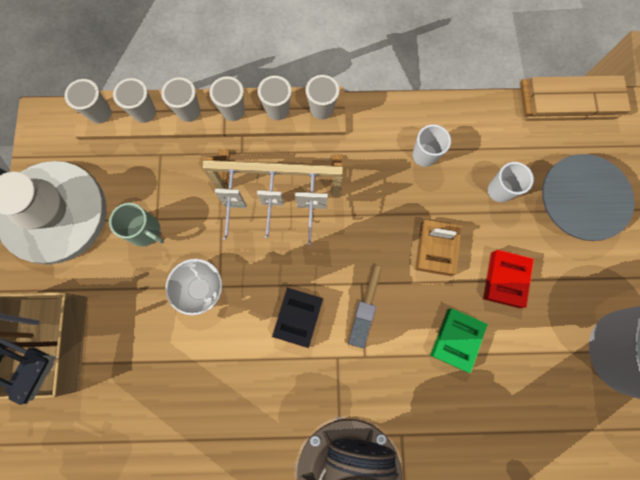

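The side view shows the rack's tiles at about (308,200), (321,213) and (336,228). In the top view they are at (230,197), (270,197) and (311,199). The wooden stand is at (372,345) in the side view and (439,246) in the top view. Its empty groove, nearer the robot, is at (438,260) in the top view. The black, green and red blocks are look-alikes.

Candidates for the tile in the top view: (230,197), (270,197) and (311,199). The networks pick (231,197), so I'll check that in an enlarged crop.

```bash
python3 - <<'E'
from h import *
np.set_printoptions(precision=4,suppress=True)
s=arm.grab_frame('side');t=arm.grab_frame('top')
for n,a,b in [('tile_mid',(307.5,207.1),(231.2,199)),('tile',(308.5,198.3),(231.6,195.9)),('short',(321.2,212.3),(269.2,196.5)),('broad',(335.2,226.6),(310.4,196.3)),('slot',(358.6,352.5),(437.2,256)),('stand',(370.5,353.2),(436.1,249.8)),('bend',(315.6,217.5),(272.1,200.7)),('slott',(385.3,335.3),(444.4,235.8))]:
    print(n,*tri(s,a,t,b))
# rail top ends from top picture at z=.16; peg roots/tips at .155
for uv in [(204,163),(342,171)]: print('rail',atz(t,uv,.16))
A=s['pixels'][160:290,260:400];B=t['pixels'][140:250,190:350]
A=cv2.resize(A,(560,520),interpolation=cv2.INTER_CUBIC);save(s,'c.png',(260,160,400,290),5)
save(t,'d.png',(190,145,350,275),5)
print(arm.get_state())
E
```

```text
tile_mid [0.6098 0.2507 0.1273] 9.834332038049812e-06
tile [0.609  0.2441 0.1564] 0.002633861947362725
short [0.6072 0.1634 0.1464] 0.0011970700333286258
broad [0.6027 0.0736 0.1444] 0.008735613985748722
slot [ 0.4838 -0.2343  0.009 ] 0.012385445795485494
stand [ 0.5061 -0.2378 -0.0013] 0.002315517308783367
bend [0.5943 0.1597 0.1376] 0.012883471522154738
slott [ 0.5329 -0.2487  0.0431] 0.00011345983201210869
rail [0.6841 0.3064 0.16  ]
rail [0.6591 0.0009 0.16  ]
{'t': 1.2, 'q': array([ 1.4311,  0.3586,  0.0119,  0.    , -1.2241, -0.2881]), 'qd': array([-0.0005,  0.0014, -0.0032,  0.0009,  0.001 , -0.0001]), 'joint_efforts': array([ -0.0009, -58.2403,  29.3299,   7.0028,   0.0123,  -0.    ]), 'eef_pos': array([0.28  , 0.6141, 0.2266]), 'ee_rot': array([-3.1415,  0.    , -0.4278]), 'force': array([ 0.8659,  0.1067, -0.3872]), 'moment': array([ 0.0093, -0.0234, -0.0205]), 'gripper_force': 0.0, 'width': 0.08758662158467642}
```

View pics/c.png

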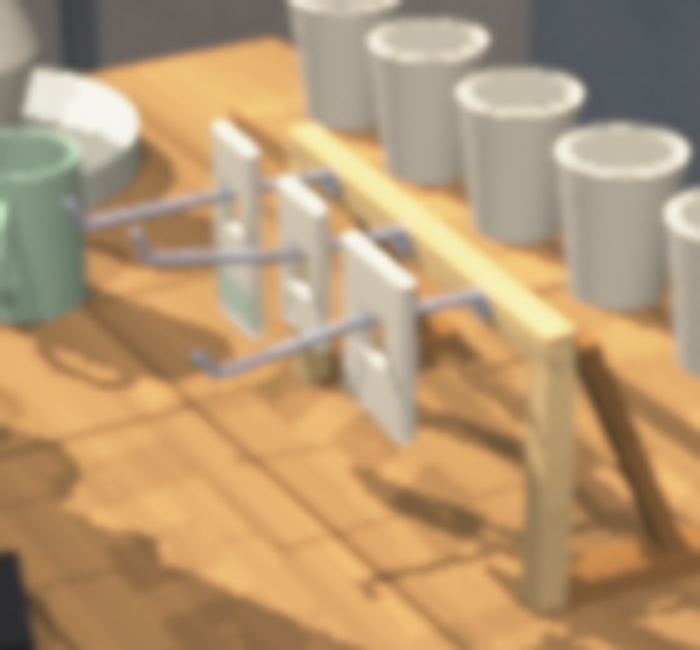

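View pics/d.png

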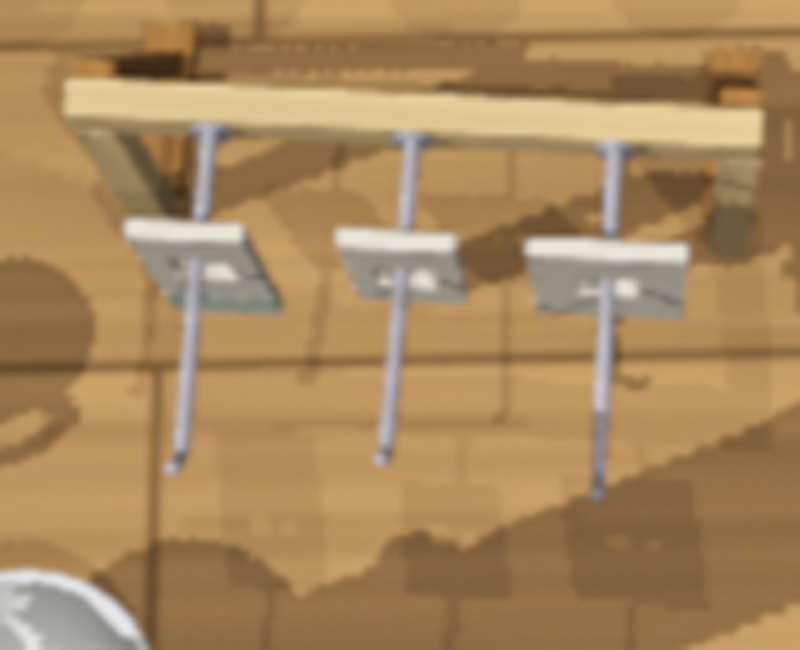

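The crops confirm it. The tile at (231,197) in the top view, on the far +y peg, is clearly the longest: it is narrow and its foot is lowest. The middle tile is short and the one at (311,199) is broad. The target's peg looks nearly straight with an upturned tip at side pixel (274,202). Moving over it for a closer look.

Call:
{"fn": "carry_out", "kwargs": {"commands": [[0,0,1,0],[0.6,-0.6,2.2,-1.5],[1.2,-1.5,2.2,-3.2],[2,-2.5,2.2,-4.9],[2.8,-3.5,2.2,-6.6],[3.6,-4.5,2.2,-8.3],[4.4,-5.5,2.2,-10],[5,-6.5,2.2,-11.7],[5,-7.2,2.2,-11.7],[5,-7.2,2.2,-11.7]], "claw": 0}}

```text
t: 2.45
eef_pos: [0.5305, 0.2516, 0.3371]
ee_rot: [-3.141, 0.0, -1.656]
force: [0.2, 0.5, 0.4]
width: 0.0872
gripper_force: 0.0
```

```bash
python3 - <<'E'
from h import *
np.set_printoptions(precision=4,suppress=True)
s=arm.grab_frame('side');t=arm.grab_frame('top');w=arm.grab_frame('wrist')
st=arm.get_state();print(st['t'],st['eef_pos'],st['ee_rot'],w['eye'],w['orientation'])
save(w,'w.png')
for n in ['tile','tile_mid','tile_foot']: print(n,[(np.round(m['uv'],1).tolist(),round(m['conf'],2)) for m in arm.mark_of(w,n)[:3]])
for n,uv in [('root1',(205,132)),('root2',(410,140)),('root3',(612,150))]:
    print(n,atz(t,(190+uv[0]/5,145+uv[1]/5),.155))
for r in arm.regions_of(t,'stand'):
    m=r['pixels'].astype(np.uint8); print('stand',r['conf'],r['uv'],cv2.minAreaRect(cv2.findNonZero(m)))
save(t,'st.png',(395,200,485,290),8)
E
```

```text
2.6 [0.53   0.2545 0.3367] [-3.1414  0.0004 -1.6529] [0.5232 0.1712 0.4956] [2.8315 0.0003 3.059 ]
tile [([240.3, 219.7], 0.72), ([394.5, 250.3], 0.49)]
tile_mid [([241.0, 216.6], 0.7)]
tile_foot [([254.5, 207.8], 0.56)]
root1 [0.6651 0.2472 0.155 ]
root2 [0.6594 0.1562 0.155 ]
root3 [0.6529 0.0666 0.155 ]
stand 0.88 [296.7, 317.6] ((297.30804443359375, 317.10552978515625), (39.25027847290039, 52.88100051879883), 16.189208984375)
stand 0.87 [459.5, 340.1] ((458.3493347167969, 340.0685119628906), (45.411964416503906, 55.126373291015625), 20.556045532226562)
stand 0.64 [507.8, 278.2] ((508.1538391113281, 278.73077392578125), (45.302825927734375, 52.75524139404297), 11.309932708740234)
stand 0.56 [435.0, 248.0] ((437.50213623046875, 247.2299346923828), (41.246158599853516, 53.39160919189453), 6.170175075531006)
```

View pics/w.png

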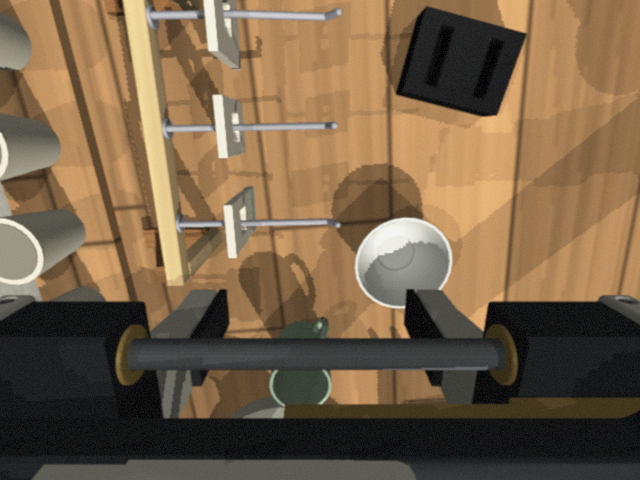

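View pics/st.png

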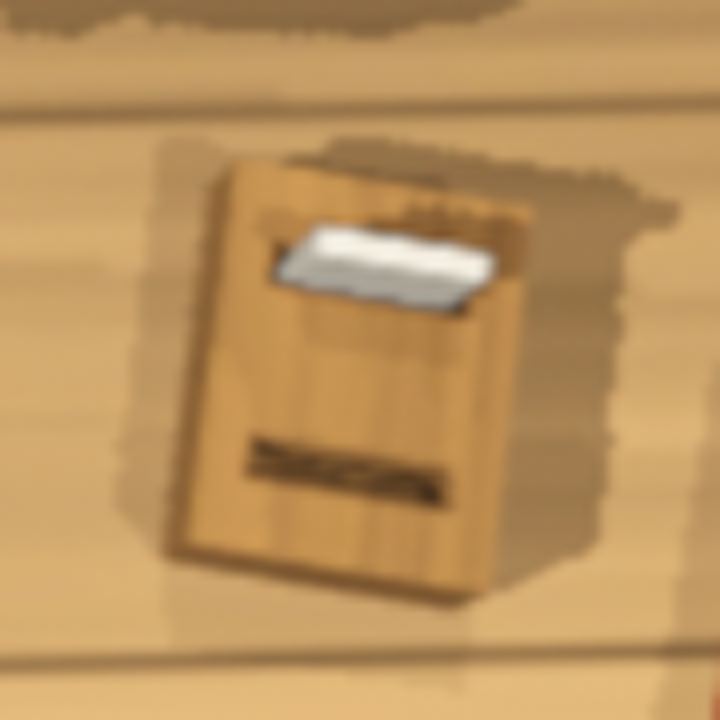

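The wrist view shows the target tile's top edge at about (232,228), and its peg running from (178,225) to (338,225). The stand crop (8x, offset 395,200) shows the small tile at (385,265) and the empty groove from (250,455) to (445,490).

Next: the peg's bend from the side picture, the tile from the wrist picture and the stand from the top picture.

```bash
python3 - <<'E'
from h import *
np.set_printoptions(precision=4,suppress=True)
w=arm.grab_frame('wrist');s=arm.grab_frame('side');t=arm.grab_frame('top')
im=w['pixels'].astype(int)
m=np.zeros((480,640),np.uint8); sub=im[185:265,215:262]; 
sat=sub.max(2)-sub.min(2)
m[185:265,215:262]=((sub.min(2)>175)&(sat<45))
r=cv2.minAreaRect(cv2.findNonZero(m)); print('tile top rect',r,m.sum())
B=np.array([atz(w,p,.188)[:2] for p in cv2.boxPoints(r)]);print(B,B.mean(0))
# rail edges in wrist: peg wire at columns
for c in list(range(182,216,8))+list(range(256,334,8)):
    col=im[210:240,c]; k=(col[:,2]-col[:,0])  # blueness
    wt=np.clip(k+15,0,None); print(c,round((wt*np.arange(210,240)).sum()/max(wt.sum(),1),1),k.max(),end=' | ')
print()
S=cv2.imread('pics/s.png')[:,:,::-1].astype(int)
root=np.array([.6651,.2472,.155])
for yaw in (-.0674,-.0817):
    ax=np.array([-np.cos(yaw),-np.sin(yaw),0]);n=np.array([-ax[1],ax[0],0])
    for c in list(range(276,303,2))+list(range(313,327,2)):
        col=S[188:212,c]; k=col[:,2]-col[:,0]; wt=np.clip(k+10,0,None)
        if wt.sum()==0: continue
        v=(wt*np.arange(188,212)).sum()/wt.sum()
        e,d=ray(s,(c,v)); X=e+d*((root-e)@n)/(d@n)
        print(c,round(v,1),'out %.3f z %.4f'%((X-root)@ax,X[2]), k.max())
# stand top corners and groove corners (8x crop)
f=lambda u,v:(395+u/8,200+v/8)
C=[atz(t,f(*p),.04)[:2] for p in [(235,160),(532,210),(490,590),(188,543)]];print('stand top',np.array(C),np.mean(C,0),[np.linalg.norm(C[i]-C[(i+1)%4]) for i in range(4)])
G=[atz(t,f(*p),.04)[:2] for p in [(255,437),(450,468),(445,510),(246,477)]];print('groove',np.array(G),np.mean(G,0))
E
```

```text
tile top rect ((231.43797302246094, 227.4056854248047), (40.988380432128906, 49.176536560058594), 38.23382568359375) 534
[[0.6348 0.252 ]
 [0.6019 0.2194]
 [0.5768 0.2443]
 [0.6095 0.2786]] [0.6057 0.2486]
182 222.2 4 | 190 222.7 5 | 198 222.2 4 | 206 222.5 5 | 214 222.3 5 | 256 221.6 5 | 264 221.4 8 | 272 221.1 4 | 280 220.9 6 | 288 220.9 5 | 296 220.9 5 | 304 220.9 4 | 312 220.8 5 | 320 220.3 6 | 328 220.7 3 | 
276 201.6 out 0.148 z 0.1623 -3
317 210.6 out 0.026 z 0.1105 -6
325 195.4 out 0.000 z 0.1525 -5
276 201.6 out 0.147 z 0.1613 -3
317 210.6 out 0.026 z 0.1103 -6
325 195.4 out 0.000 z 0.1525 -5
stand top [[ 0.5739 -0.2041]
 [ 0.5563 -0.2933]
 [ 0.4407 -0.27  ]
 [ 0.4567 -0.1813]] [ 0.5069 -0.2372] [np.float64(0.09089877906052972), np.float64(0.11793758849454253), np.float64(0.0901444742398376), np.float64(0.11938885988262606)]
groove [[ 0.4883 -0.2037]
 [ 0.4776 -0.2613]
 [ 0.465  -0.2587]
 [ 0.4762 -0.2001]] [ 0.4768 -0.2309]
```

```bash
python3 - <<'E'
from h import *
np.set_printoptions(precision=4,suppress=True)
s=arm.grab_frame('side');w=arm.grab_frame('wrist')
S=cv2.imread('pics/s.png')[:,:,::-1].astype(float); k=S[:,:,2]-S[:,:,0]
root=np.array([.6651,.2472,.155]);yaw=-.072
ax=np.array([-np.cos(yaw),-np.sin(yaw),0]);n=np.array([-ax[1],ax[0],0])
for c in list(range(276,303,2))+list(range(312,328,2)):
    g=205-(c-276)*.19; r0=int(g)-5; col=k[r0:r0+12,c]; b=np.median(col); wt=np.clip(col-b-8,0,None)
    if wt.sum()<5: continue
    v=(wt*np.arange(r0,r0+12)).sum()/wt.sum()
    e,d=ray(s,(c,v)); X=e+d*((root-e)@n)/(d@n)
    print(c,round(v,2),'out %.3f z %.4f'%((X-root)@ax,X[2]),int(col.max()-b))
im=w['pixels'].astype(float);
print([c for c in im[228,216:262].mean(1).astype(int)]);print([c for c in im[240,216:262].mean(1).astype(int)])
bg=cv2.GaussianBlur(w['pixels'],(0,0),1)
cv2.imwrite('pics/e.png',np.hstack([cv2.resize(w['pixels'][185:265,165:265,::-1],None,fx=4,fy=4,interpolation=cv2.INTER_CUBIC),cv2.resize(w['pixels'][185:265,255:355,::-1],None,fx=4,fy=4,interpolation=cv2.INTER_CUBIC)]))
E
```

```text
276 203.73 out 0.148 z 0.1556 12
278 201.88 out 0.142 z 0.1600 26
280 202.27 out 0.136 z 0.1577 38
282 201.93 out 0.131 z 0.1575 44
284 202.47 out 0.125 z 0.1548 52
286 202.54 out 0.119 z 0.1535 30
288 204.39 out 0.113 z 0.1468 33
290 201.5 out 0.107 z 0.1543 56
292 201.21 out 0.101 z 0.1540 62
294 201.02 out 0.095 z 0.1534 62
296 200.57 out 0.089 z 0.1536 55
298 199.86 out 0.083 z 0.1546 53
300 199.44 out 0.077 z 0.1547 49
302 199.02 out 0.071 z 0.1548 38
312 196.69 out 0.041 z 0.1561 40
314 196.5 out 0.034 z 0.1555 60
316 196.46 out 0.028 z 0.1544 23
318 197.0 out 0.022 z 0.1516 19
320 198.67 out 0.016 z 0.1454 14
322 199.79 out 0.010 z 0.1407 23
324 196.06 out 0.004 z 0.1510 33
326 196.34 out -0.003 z 0.1489 45
[np.int64(62), np.int64(66), np.int64(77), np.int64(90), np.int64(103), np.int64(105), np.int64(104), np.int64(116), np.int64(146), np.int64(202), np.int64(231), np.int64(236), np.int64(234), np.int64(234), np.int64(235), np.int64(236), np.int64(229), np.int64(200), np.int64(137), np.int64(122), np.int64(120), np.int64(120), np.int64(120), np.int64(123), np.int64(125), np.i
[... 293 characters left out ...]
 np.int64(123)]
[np.int64(92), np.int64(93), np.int64(92), np.int64(92), np.int64(92), np.int64(92), np.int64(102), np.int64(107), np.int64(108), np.int64(136), np.int64(197), np.int64(232), np.int64(236), np.int64(236), np.int64(235), np.int64(236), np.int64(234), np.int64(232), np.int64(205), np.int64(142), np.int64(123), np.int64(121), np.int64(121), np.int64(120), np.int64(120), np.int64(121), np.int64(122), np.int64(121), np.int64(118), np.int64(122), np.int64(123), np.int64(130), np.int64(142), np.int64(142), np.int64(141), np.int64(145), np.int64(142), np.int64(147), np.int64(142), np.int64(138), np.int64(135), np.int64(138), np.int64(134), np.int64(136), np.int64(135), np.int64(136)]
```

View pics/e.png

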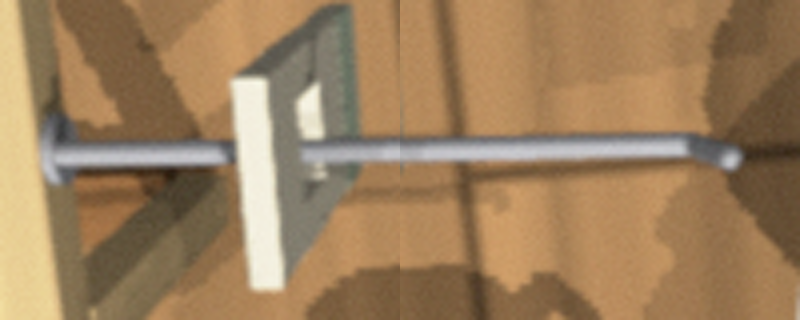

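The enlarged wrist crop shows the peg in line before and after the bend point, within about half a pixel, and the side profile agrees. So this peg's bend is close to 0, within about 0.03 rad. The tile's top face has corners at about (223,205), (232.5,204), (236,257) and (227.5,257.5).

```bash
python3 - <<'E'
from h import *
np.set_printoptions(precision=4,suppress=True)
w=arm.grab_frame('wrist')
C=np.array([atz(w,p,.188)[:2] for p in [(223.25,205),(232.5,204.25),(236.25,257),(227.5,257.5)]])
c=C.mean(0);print(C,c,[np.linalg.norm(C[i]-C[(i+1)%4]) for i in range(4)])
yd=(C[2]+C[3]-C[0]-C[1]);print('tile yaw deg',np.degrees(np.arctan2(-yd[0],yd[1])))
P=[atz(w,p,.155)[:2] for p in [(180,223.75),(221,223),(242.5,222.75),(326,221.25)]];P=np.array(P);print(P)
d=P[0]-P[3];print('peg yaw deg',np.degrees(np.arctan2(d[1],d[0])))
st=arm.get_state();print(st['eef_pos'],np.degrees(st['ee_rot'][2]))
E
```

```text
[[0.6098 0.2267]
 [0.6016 0.2267]
 [0.6057 0.2759]
 [0.6138 0.2758]] [0.6077 0.2513] [np.float64(0.008235859055343768), np.float64(0.04938851284096664), np.float64(0.008139038340224595), np.float64(0.049208854641483384)]
tile yaw deg -4.71693928496655
[[0.665  0.2478]
 [0.6243 0.2504]
 [0.603  0.2518]
 [0.5203 0.257 ]]
peg yaw deg -3.645905545947942
[0.53   0.2544 0.3365] -94.68894995173034
```

Call:
{"fn": "carry_out", "kwargs": {"commands": [[0.5,0.1,-0.4,0],[1.1,0.2,-0.9,0],[1.58,0.22,-1.4,0],[1.58,0.22,-1.8,0],[1.58,0.22,-2.2,0],[1.58,0.22,-2.6,0],[1.58,0.22,-2.9,0],[1.58,0.22,-2.9,0],[1.58,0.22,-2.9,0],[1.58,0.22,-2.9,0]], "claw": 0.55}}

```text
t: 4.35
eef_pos: [0.6095, 0.2654, 0.1926]
ee_rot: [-3.14, 0.001, -1.653]
force: [0.5, 0.6, 0.4]
width: 0.0397
gripper_force: 0.0
```

```bash
python3 - <<'E'
from h import *
w=arm.grab_frame('wrist');save(w,'f.png');s=arm.get_state();print(s['eef_pos'],s['force'],s['width'])
E
```

```text
[0.60934779 0.26538996 0.19245932] [ 0.62761702 -0.53012708  0.25493384] 0.03948937752062179
```

View pics/f.png

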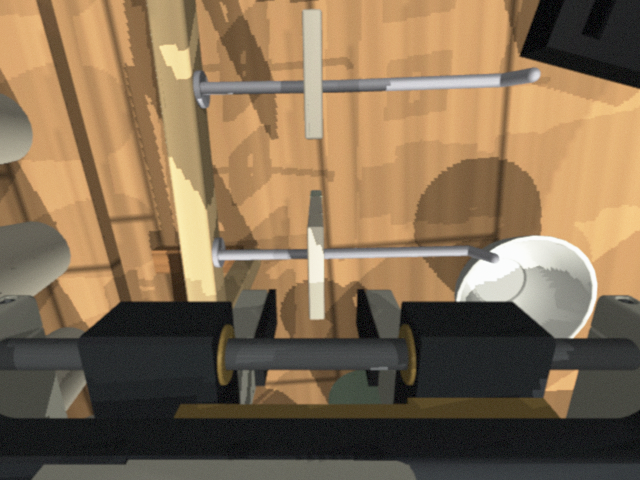

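The tile sits centred between the fingers (tile column 316, fingers at 275 and 358), and the fingers are offset to +y, clear of the wire. Descending, then closing.

Call:
{"fn": "carry_out", "kwargs": {"commands": [[0,0,-0.2,0],[0,0,-0.4,0],[0,0,-0.55,0],[0,0,-0.62,0],[0,0,-0.62,0],[0,0,-0.62,0],[0,0,-0.62,0],[0,0,-0.62,0],[0,0,-0.62,0],[0,0,-0.62,0]]}}

```text
t: 5.65
eef_pos: [0.6091, 0.2651, 0.1606]
ee_rot: [-3.142, 0.0, -1.653]
force: [-0.8, 0.1, -0.7]
width: 0.0395
gripper_force: 0.0
```

Call:
{"fn": "carry_out", "kwargs": {"commands": [[0,0,0,0],[0,0,0,0],[0,0,0,0],[0,0,0,0],[0,0,0,0],[0,0,0,0],[0,0,0,0],[0,0,0,0],[0,0,0,0],[0,0,0,0]], "claw": 1, "force": 15}}

```text
t: 6.9
eef_pos: [0.6091, 0.2652, 0.1606]
ee_rot: [-3.142, 0.0, -1.653]
force: [1.3, 0.4, -0.1]
width: 0.0078
gripper_force: 15.0
```

Call:
{"fn": "carry_out", "kwargs": {"commands": [[0,0,0.05,0],[0,0,0.1,0],[0,0,0.15,0],[0,0,0.19,0],[0,0,0.19,0],[0,0,0.19,0],[0,0,0.19,0],[0,0,0.19,0],[0,0,0.19,0],[0,0,0.19,0]]}}

```text
t: 8.15
eef_pos: [0.609, 0.2652, 0.17]
ee_rot: [3.142, 0.0, -1.653]
force: [0.5, 0.4, -0.3]
width: 0.0079
gripper_force: 15.0
```

Call:
{"fn": "carry_out", "kwargs": {"commands": [[-0.1,0.007,0,0],[-0.2,0.015,0,0],[-0.3,0.022,0,0],[-0.4,0.029,0,0],[-0.5,0.037,0,0],[-0.6,0.044,0,0],[-0.7,0.051,0,0],[-0.8,0.058,0,0],[-0.9,0.066,0,0],[-1.0,0.073,0,0]]}}

```text
t: 9.4
eef_pos: [0.5587, 0.2688, 0.1701]
ee_rot: [-3.142, 0.0, -1.653]
force: [0.8, 0.4, -0.3]
width: 0.0079
gripper_force: 15.0
```

```bash
python3 - <<'E'
from h import *
w=arm.grab_frame('wrist');s=arm.grab_frame('side')
a=cv2.resize(w['pixels'][180:380,200:560],None,fx=2,fy=2,interpolation=cv2.INTER_CUBIC);b=cv2.resize(s['pixels'][165:235,250:340],(514,400),interpolation=cv2.INTER_CUBIC)
cv2.imwrite('pics/g.png',np.vstack([cv2.resize(a,(514,290)),b[:,:]])[:600,:,::-1]);st=arm.get_state();print(st['eef_pos'],st['force'],st['moment'],st['width'])
E
```

```text
[0.55858477 0.26884563 0.17017011] [-0.54991716  0.74267405 -1.45680116] [ 0.04386883 -0.07867504 -0.05782211] 0.008109134145532628
```

View pics/g.png

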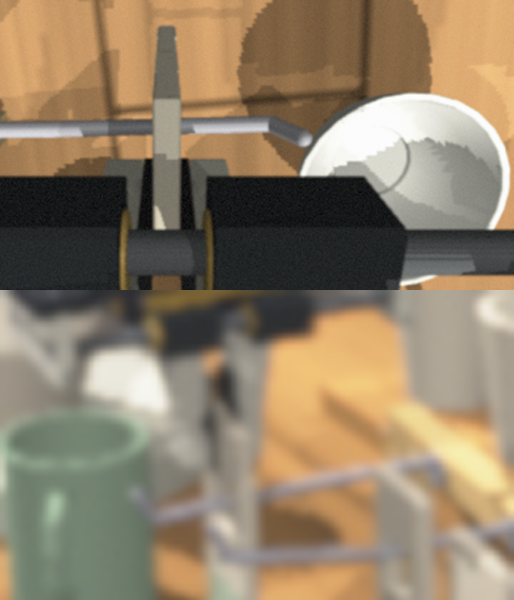

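The tile is held upright with the wire running through its window, and no contact force shows. The tip is at crop (303,138). Next I'll raise it a little, slide further, then feel for the wire's underside.

Call:
{"fn": "carry_out", "kwargs": {"commands": [[0,0,0.04,0],[0,0,0.08,0],[-0.07,0.005,0.08,0],[-0.15,0.011,0.08,0],[-0.23,0.017,0.08,0],[-0.31,0.023,0.08,0],[-0.4,0.03,0.08,0],[-0.48,0.036,0.08,0],[-0.54,0.04,0.08,0],[-0.54,0.04,0.08,0]]}}

```text
t: 10.75
eef_pos: [0.5319, 0.2708, 0.1742]
ee_rot: [-3.141, 0.0, -1.653]
force: [0.3, -0.0, -0.6]
width: 0.0079
gripper_force: 15.0
```

Call:
{"fn": "carry_out", "kwargs": {"commands": [[0,0,0.01,0],[0,0,0.02,0],[0,0,0.03,0],[0,0,0.04,0],[0,0,0.05,0],[0,0,0.06,0],[0,0,0.06,0],[0,0,0.06,0],[0,0,0.06,0],[0,0,0.06,0]]}}

```text
t: 12.0
eef_pos: [0.5321, 0.2708, 0.1771]
ee_rot: [-3.142, 0.0, -1.653]
force: [-0.6, 0.7, -1.8]
width: 0.008
gripper_force: 15.0
```

Call:
{"fn": "carry_out", "kwargs": {"commands": [[0,0,0.01,0],[0,0,0.01,0],[0,0,0.02,0],[0,0,0.02,0],[0,0,0.02,0],[0,0,0.02,0],[0,0,0.02,0],[0,0,0.02,0],[0,0,0.02,0],[0,0,0.02,0]]}}

```text
t: 13.25
eef_pos: [0.532, 0.2708, 0.178]
ee_rot: [3.141, -0.0, -1.653]
force: [1.1, -0.2, -4.4]
width: 0.008
gripper_force: 15.0
```

Light contact with the wire's underside starts at about z=.177. That means the outer part bends down slightly, about 2 to 3 mm at the end. The free band for passing the tip is roughly z .172 to .1765, so I'll take its middle, .174.

Call:
{"fn": "carry_out", "kwargs": {"commands": [[0,0,-0.04,0],[0,0,-0.08,0],[0,0,-0.08,0],[-0.04,0.003,-0.08,0],[-0.08,0.006,-0.08,0],[-0.12,0.009,-0.08,0],[-0.16,0.012,-0.08,0],[-0.2,0.015,-0.08,0],[-0.2,0.015,-0.08,0],[-0.2,0.015,-0.08,0]]}}

```text
t: 14.5
eef_pos: [0.5221, 0.2716, 0.1741]
ee_rot: [-3.142, -0.0, -1.653]
force: [-1.5, -0.5, -1.1]
width: 0.0079
gripper_force: 15.0
```

Call:
{"fn": "carry_out", "kwargs": {"commands": [[-0.02,0.001,0,0],[-0.04,0.003,0,0],[-0.06,0.004,0,0],[-0.08,0.006,0,0],[-0.1,0.007,0,0],[-0.12,0.009,0,0],[-0.14,0.01,0,0],[-0.14,0.01,0,0],[-0.14,0.01,0,0],[-0.14,0.01,0,0]]}}

```text
t: 15.75
eef_pos: [0.5151, 0.272, 0.1741]
ee_rot: [-3.142, 0.0, -1.653]
force: [0.7, 1.6, -1.2]
width: 0.0077
gripper_force: 15.0
```

Call:
{"fn": "carry_out", "kwargs": {"commands": [[-0.02,0.001,0,0],[-0.04,0.003,0,0],[-0.06,0.004,0,0],[-0.08,0.006,0,0],[-0.08,0.006,0,0],[-0.08,0.006,0,0],[-0.08,0.006,0,0],[-0.08,0.006,0,0],[-0.08,0.006,0,0],[-0.08,0.006,0,0]]}}

```text
t: 17.0
eef_pos: [0.511, 0.2723, 0.174]
ee_rot: [3.142, -0.0, -1.653]
force: [0.4, -0.0, -1.4]
width: 0.0079
gripper_force: 15.0
```

Call:
{"fn": "carry_out", "kwargs": {"commands": [[-0.02,0.001,0,0],[-0.04,0.003,0,0],[-0.06,0.004,0,0],[-0.08,0.006,0,0],[-0.08,0.006,0,0],[-0.08,0.006,0,0],[-0.08,0.006,0,0],[-0.08,0.006,0,0],[-0.08,0.006,0,0],[-0.08,0.006,0,0]]}}

```text
t: 18.25
eef_pos: [0.507, 0.2726, 0.174]
ee_rot: [3.142, -0.0, -1.653]
force: [0.6, -0.5, -0.2]
width: 0.0079
gripper_force: 15.0
```

Call:
{"fn": "carry_out", "kwargs": {"commands": [[-0.03,0.002,0,0],[-0.06,0.004,0,0],[-0.09,0.006,0,0],[-0.12,0.009,0,0],[-0.15,0.011,0,0],[-0.18,0.013,0,0],[-0.21,0.015,0,0],[-0.24,0.017,0,0],[-0.24,0.017,0,0],[-0.24,0.017,0,0]]}}

```text
t: 19.5
eef_pos: [0.4951, 0.2735, 0.1741]
ee_rot: [-3.142, 0.0, -1.653]
force: [0.0, -0.4, -0.6]
width: 0.0082
gripper_force: 15.0
```

Call:
{"fn": "carry_out", "kwargs": {"commands": [[-0.1,0,0,0],[-0.2,0,0,0],[-0.3,0,0.02,0],[-0.45,0,0.1,0],[-0.6,0,0.3,0],[-0.7,0,0.6,0],[-0.7,0,1,0],[-0.7,0,1.4,0],[-0.7,0,1.8,0],[-0.7,0,1.8,0]]}}

```text
t: 20.75
eef_pos: [0.4607, 0.2742, 0.2667]
ee_rot: [-3.139, 0.003, -1.653]
force: [-0.1, -0.2, -1.0]
width: 0.0076
gripper_force: 15.0
```

The tile is off the peg. Carrying it over to above the stand's empty groove.

Call:
{"fn": "carry_out", "kwargs": {"commands": [[0.0,-0.5,0,0],[0.1,-1.5,0,0],[0.1,-2.6,0,-0.2],[0.2,-3.8,0,-0.4],[0.2,-5.0,0,-0.6],[0.3,-6.2,0,-0.8],[0.3,-7.4,0,-1.0],[0.4,-8.6,0,-1.08],[0.4,-9.5,0,-1.08],[0.4,-9.85,0,-1.08]]}}

```text
t: 22.0
eef_pos: [0.4785, -0.2216, 0.2632]
ee_rot: [3.14, -0.0, -1.769]
force: [-0.6, -0.0, -0.6]
width: 0.0083
gripper_force: 15.0
```

Call:
{"fn": "carry_out", "kwargs": {"commands": [[0,0,0,0],[0,0,-0.3,0],[0,0,-0.6,0],[0,0,-0.9,0],[0,0,-1.2,0],[0,0,-1.5,0],[0,0,-1.7,0],[0,0,-1.8,0],[0,0,-1.8,0],[0,0,-1.8,0]]}}

```text
t: 23.25
eef_pos: [0.4804, -0.2191, 0.1746]
ee_rot: [-3.141, -0.0, -1.766]
force: [0.2, -0.3, -0.8]
width: 0.008
gripper_force: 15.0
```

```bash
python3 - <<'E'
from h import *
np.set_printoptions(precision=4,suppress=True)
w=arm.grab_frame('wrist');t=arm.grab_frame('top');s=arm.grab_frame('side')
cv2.imwrite('pics/i.png',np.vstack([cv2.resize(w['pixels'][100:400,120:560],(660,450))[50:350],np.hstack([cv2.resize(t['pixels'][205:280,400:482],(330,300),interpolation=cv2.INTER_CUBIC),cv2.resize(s['pixels'][275:375,310:420],(330,300),interpolation=cv2.INTER_CUBIC)])])[:,:,::-1])
st=arm.get_state();print(st['eef_pos'],np.degrees(st['ee_rot'][2]),st['force'],w['eye'],w['orientation'])
T=st['eef_pos'];yw=np.radians(np.degrees(st['ee_rot'][2])+90);yv=np.array([-np.sin(yw),np.cos(yw)])
c=T[:2]-.014*yv;print('tile centre est',c,'foot z',T[2]-.0866)
f=np.r_[c,T[2]-.0866]; print('proj foot top/side/wrist',proj(t,f),proj(s,f),proj(w,f),'slot mouth',proj(w,[.4772,-.2312,.04]))
for p in (t,s,w):
  for n in ('slot','tile_foot','stand'): print(n,[(np.round(m['uv'],1).tolist(),round(m['conf'],2)) for m in arm.mark_of(p,n)[:4]])
E
```

```text
[ 0.4803 -0.2191  0.1745] -101.19358733474624 [-0.155   0.1398 -1.0075] [ 0.4642 -0.3005  0.3334] [2.8322 0.0007 2.9468]
tile centre est [ 0.4775 -0.2328] foot z 0.08790233339723817
proj foot top/side/wrist [445.0173 255.2575] [359.2625 321.8477] [316.3735 231.8641] slot mouth [317.1515 218.3632]
slot [([293.5, 330.4], 0.76), ([503.5, 290.3], 0.64)]
tile_foot []
stand [([503.3, 278.7], 0.89), ([297.1, 319.1], 0.64), ([431.7, 249.0], 0.51)]
slot [([227.9, 291.3], 0.9), ([270.1, 394.2], 0.85), ([356.0, 352.4], 0.6), ([280.9, 327.8], 0.22)]
tile_foot [([355.6, 319.0], 0.88)]
stand [([241.9, 296.2], 0.76), ([288.0, 397.9], 0.74), ([370.9, 350.9], 0.64), ([382.8, 416.6], 0.64)]
slot [([317.2, 213.3], 0.89), ([552.7, 139.3], 0.72), ([315.6, 276.1], 0.49)]
tile_foot []
stand [([283.7, 209.8], 0.73), ([519.7, 129.3], 0.7)]
```

View pics/i.png

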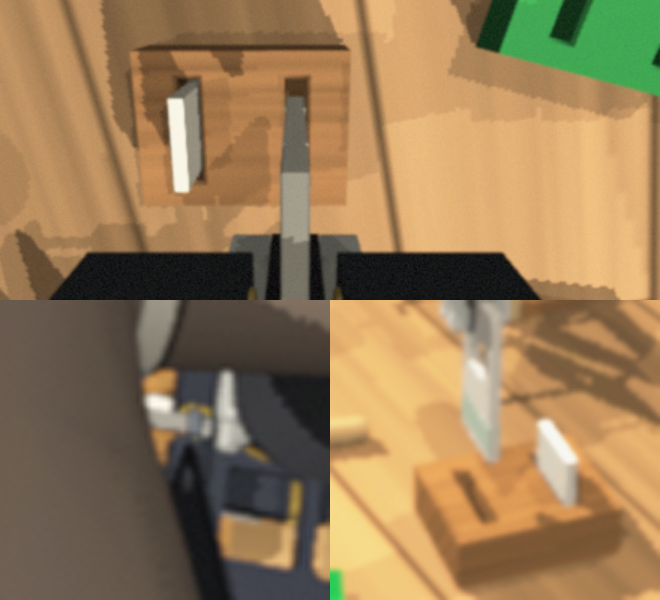

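```bash
python3 - <<'E'
from h import *
np.set_printoptions(precision=4,suppress=True)
w=arm.grab_frame('wrist')
f=lambda u,v:(120+u/1.5,133.3+v/1.5)
L,Rr=[atz(w,f(u,77),.04)[:2] for u in (285.5,310)];m=(L+Rr)/2
print('groove -y end',L,Rr,m,'width',np.linalg.norm(L-Rr),'centre',m+.03*np.array([.194,.981]))
C=np.array([atz(w,f(*p),.04)[:2] for p in [(132,50),(348,48)]]);print('stand edge',C,np.degrees(np.arctan2(*(C[0]-C[1])[::-1])))
im=w['pixels'].astype(int).mean(2)
for v in (186,189,192,195,198,204,212): print(v,im[v,302:334].astype(int))
E
```

```text
groove -y end [ 0.4767 -0.2603] [ 0.4635 -0.2577] [ 0.4701 -0.259 ] width 0.013494939220405738 centre [ 0.4759 -0.2296]
stand edge [[ 0.5555 -0.2907]
 [ 0.4404 -0.2691]] -10.645202321638132
186 [137 135 138 138 137 125 121  94  73  63  62  65  61  56  66  60  60  61
  62  60  61  62  75  84 115 135 138 140 141 140 134 139]
189 [129 135 133 131 131 128 121  89  62  59  56  57  59  59  57  54  54  57
  60  56  50  64  76  91 111 128 131 129 131 133 132 132]
192 [123 123 126 120 116 112 109  90  57  57  53  53  57  53  59  60  55  57
  57  53  53  60  68  83 103 118 121 123 124 122 122 124]
195 [129 128 130 127 118 118 107  90  69  66  57  55  51  55  53  54  58  50
  56  56  49  58  67  82 105 122 126 128 126 124 127 127]
198 [128 129 125 122 120 122 112  89  75  83  91  92  87  90  91  92  95  96
  87  85  70  64  69  86 104 127 127 127 131 132 126 128]
204 [135 131 127 135 128 123 111  91  83  86  85  86  85  87  87  85  89  86
  86  86  87  80  72  88 110 129 130 133 132 133 131 130]
212 [125 126 123 122 125 120 107  93  82  87 100  99  98 100  94  98 100  96
  96  96  96  89  78  86 104 120 121 120 125 123 120 126]
```

The wrist view shows the tile over the empty groove: foot centre at column 316, groove centre at column 317.6. That needs about -0.7 mm in x and +2 mm in y. Lowering in stages.

Call:
{"fn": "carry_out", "kwargs": {"commands": [[-0.014,0.04,-0.15,0],[-0.014,0.04,-0.3,0],[-0.014,0.04,-0.45,0],[-0.014,0.04,-0.6,0],[-0.014,0.04,-0.72,0],[-0.014,0.04,-0.82,0],[-0.014,0.04,-0.86,0],[-0.014,0.04,-0.86,0],[-0.014,0.04,-0.86,0],[-0.014,0.04,-0.86,0]]}}

```text
t: 25.15
eef_pos: [0.4795, -0.217, 0.1313]
ee_rot: [-3.141, -0.0, -1.766]
force: [-0.1, 0.5, -0.5]
width: 0.0076
gripper_force: 15.0
```

Call:
{"fn": "carry_out", "kwargs": {"commands": [[0,0,-0.02,0],[0,0,-0.04,0],[0,0,-0.06,0],[0,0,-0.08,0],[0,0,-0.1,0],[0,0,-0.12,0],[0,0,-0.14,0],[0,0,-0.14,0],[0,0,-0.14,0],[0,0,-0.14,0]]}}

```text
t: 26.4
eef_pos: [0.4794, -0.217, 0.1241]
ee_rot: [-3.142, -0.0, -1.766]
force: [0.5, -0.8, -1.4]
width: 0.0077
gripper_force: 15.0
```

Call:
{"fn": "carry_out", "kwargs": {"commands": [[0,0,-0.03,0],[0,0,-0.06,0],[0,0,-0.09,0],[0,0,-0.12,0],[0,0,-0.15,0],[0,0,-0.18,0],[0,0,-0.2,0],[0,0,-0.2,0],[0,0,-0.2,0],[0,0,-0.2,0]]}}

```text
t: 27.65
eef_pos: [0.4794, -0.217, 0.1141]
ee_rot: [-3.141, 0.0, -1.766]
force: [-0.1, -0.1, -0.7]
width: 0.0078
gripper_force: 15.0
```

Call:
{"fn": "carry_out", "kwargs": {"commands": [[0,0,-0.03,0],[0,0,-0.06,0],[0,0,-0.09,0],[0,0,-0.12,0],[0,0,-0.15,0],[0,0,-0.18,0],[0,0,-0.21,0],[0,0,-0.24,0],[0,0,-0.26,0],[0,0,-0.26,0]]}}

```text
t: 28.9
eef_pos: [0.4793, -0.217, 0.101]
ee_rot: [3.141, -0.0, -1.766]
force: [0.3, -0.8, -0.3]
width: 0.0077
gripper_force: 15.0
```

No side forces, and the foot is about 4 mm above the floor. Small steps from here until it touches.

Call:
{"fn": "carry_out", "kwargs": {"commands": [[0,0,-0.01,0],[0,0,-0.02,0],[0,0,-0.03,0],[0,0,-0.04,0],[0,0,-0.05,0],[0,0,-0.06,0],[0,0,-0.06,0],[0,0,-0.06,0],[0,0,-0.06,0],[0,0,-0.06,0]]}}

```text
t: 30.15
eef_pos: [0.4793, -0.217, 0.0981]
ee_rot: [-3.142, -0.0, -1.766]
force: [-0.2, -0.6, -1.0]
width: 0.008
gripper_force: 15.0
```

Call:
{"fn": "carry_out", "kwargs": {"commands": [[0,0,-0.005,0],[0,0,-0.01,0],[0,0,-0.015,0],[0,0,-0.02,0],[0,0,-0.02,0],[0,0,-0.02,0],[0,0,-0.02,0],[0,0,-0.02,0],[0,0,-0.02,0],[0,0,-0.02,0]]}}

```text
t: 31.4
eef_pos: [0.4793, -0.217, 0.0971]
ee_rot: [3.142, -0.0, -1.766]
force: [-1.0, -0.5, -1.0]
width: 0.008
gripper_force: 15.0
```

Call:
{"fn": "carry_out", "kwargs": {"commands": [[0,0,-0.005,0],[0,0,-0.01,0],[0,0,-0.01,0],[0,0,-0.01,0],[0,0,-0.01,0],[0,0,-0.01,0],[0,0,-0.01,0],[0,0,-0.01,0],[0,0,-0.01,0],[0,0,-0.01,0]]}}

```text
t: 32.65
eef_pos: [0.4794, -0.217, 0.0967]
ee_rot: [-3.141, -0.0, -1.766]
force: [-0.8, 0.6, 1.8]
width: 0.008
gripper_force: 15.0
```

Call:
{"fn": "carry_out", "kwargs": {"commands": [[0,0,-0.005,0],[0,0,-0.01,0],[0,0,-0.01,0],[0,0,-0.01,0],[0,0,-0.01,0],[0,0,-0.01,0],[0,0,-0.01,0],[0,0,-0.01,0],[0,0,-0.01,0],[0,0,-0.01,0]]}}

```text
t: 33.9
eef_pos: [0.4795, -0.217, 0.0966]
ee_rot: [-3.141, -0.0, -1.766]
force: [-2.3, 2.6, 6.2]
width: 0.008
gripper_force: 15.0
```

Floor contact at z=.0967, exactly where predicted. Easing off, opening a little and rising.

Call:
{"fn": "carry_out", "kwargs": {"commands": [[0,0,0.008,0],[0,0,0.008,0],[0,0,0.008,0],[0,0,0.008,0],[0,0,0.008,0],[0,0,0.008,0],[0,0,0.008,0],[0,0,0.008,0],[0,0,0.008,0],[0,0,0.008,0]]}}

```text
t: 35.15
eef_pos: [0.4795, -0.217, 0.0966]
ee_rot: [-3.141, -0.0, -1.766]
force: [-1.1, 0.8, 5.1]
width: 0.008
gripper_force: 15.0
```

Call:
{"fn": "carry_out", "kwargs": {"commands": [[0,0,0,0],[0,0,0,0],[0,0,0,0],[0,0,0,0],[0,0,0,0],[0,0,0,0],[0,0,0,0],[0,0,0,0],[0,0,0,0],[0,0,0,0]], "claw": 0.65}}

```text
t: 36.4
eef_pos: [0.4793, -0.217, 0.0965]
ee_rot: [3.142, -0.0, -1.766]
force: [0.2, -0.2, -0.0]
width: 0.0306
gripper_force: 0.0
```

Call:
{"fn": "carry_out", "kwargs": {"commands": [[0,0,0.1,0],[0,0,0.25,0],[0,0,0.45,0],[0,0,0.7,0],[0,0,1.0,0],[0,0,1.4,0],[0,0,1.8,0],[0,0.3,2.2,0],[0,0.9,2.4,0],[0,1,2.4,0]]}}

```text
t: 37.65
eef_pos: [0.4799, -0.166, 0.2183]
ee_rot: [-3.139, 0.001, -1.765]
force: [-0.4, 0.4, -0.5]
width: 0.0307
gripper_force: 0.0
```

```bash
python3 - <<'E'
from h import *
w=arm.grab_frame('wrist');s=arm.grab_frame('side')
cv2.imwrite('pics/z.png',np.hstack([cv2.resize(w['pixels'],(400,300)),cv2.resize(s['pixels'][270:375,310:450],(400,300),interpolation=cv2.INTER_CUBIC)])[:,:,::-1])
st=arm.get_state();print(st['t'],st['eef_pos'],st['force'],st['width'])
m=[(x['uv'],x['conf']) for x in arm.mark_of(s,'tile_mid')];print(m,proj(s,[.4765,-.2305,.067]),proj(s,[.4765,-.2305,.124]))
E
```

```text
37.75 [ 0.47936272 -0.16662211  0.21699956] [-0.75638195  0.56789676 -0.64921295] 0.030681008013879008
[([360.9, 331.4], 0.66)] [358.02672634 329.65254295] [358.55754763 306.80379049]
```

View pics/z.png

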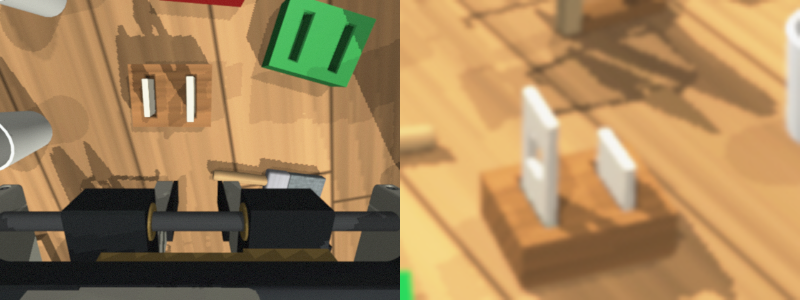

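The final view shows the long tile upright in the empty groove, window end up (side crop about (540,160)). The small tile is undisturbed and the gripper is clear.

```bash
python3 -c "
from station import arm
print(arm.job_done())"
```

```text
the job is handed in; nothing more can be done
None
```

The longest tile is off its peg and standing upright, window end up, on the floor of the stand's empty groove; the job was handed in at about 38 s, the highest force I read against peg or stand was about 6 N, and nothing else was touched as far as I could see.

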